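Raise the lane gate and push the cup through

TASK

The steel cup waits in the loading lane in front of the counterweighted gate. With closed fingertips push the gate arm up past its balance point until it stands upright by itself, let go of it, then push the cup along the lane, past the open gate, until it rests against the end stop. Do not lift or tip the cup, leave the gate up, and do not disturb the other things on the bench.

Things in the scene. Friction and masses are not known exactly. Their poses are not given: they have to be found in the camera images.
- lane: fixed loading lane on a steel base plate 290 x 262 x 4 mm. Origin on the bench top at the lane's middle, below the gate bar. +x: along the lane from its open end near the robot to the end stop (near face x = 125 mm, 38 mm high); +y: left. Lane floor 4 mm above the bench; two rails along x, -135 to 135 mm, inner faces 81 mm apart, tops 19 mm above the bench. Gate post at y = -115 mm
- gate_fork (a point): top of the fixed rest fork (32 mm in x, 14 mm in y, 78 mm above the bench) left of the lane, 64 mm from its middle line, that carries the lowered bar. The bar reaches 86 mm beyond it with open bench below (the base plate ends 11 mm beyond it)
- gate (a joint): angle of the gate arm about a hinge parallel to the lane's x: 0 = lowered, bar level across the lane, underside 60 mm above the bench, its drop plate reaching down to 27 mm, so it blocks the cup; 1.57 rad = upright at its stop, bar standing over the post. Below the balance point at about 0.92 rad it falls shut; above it, it swings on by itself and stays up
- gate_hinge (a point): point on the hinge axis of the gate, on the bar's centre line, 68 mm above the bench, right of the lane. A disc weight on a bent tail sits behind it; the arm weighs 0.8 kg in all and takes about 1.5 N near its free end to raise
- gate_lift (a point): point on the centre line of the bar (round tube, 16 mm diameter, 265 mm from hinge to free end), 235 mm from the hinge and 30 mm short of its rubber-capped free end; a good place to push up from beneath; it moves with the bar. A drop plate, 62 mm wide, hangs under the bar's middle only
- cup_mid (a point): middle (half-way up) of the dark turned steel cup, open at the top, 66 mm diameter, 38 mm high, 0.1 to 0.2 kg, standing upright in the lane on the robot's side of the gate
- cup_home (a point): where the cup's middle is when it stands against the end stop, on the lane's middle line
- cup: the same cup; origin at the centre of its underside, z up
- bush: bystander: dark stepped steel ring (spare pipe bush), 62 mm diameter, 23 mm high, lying on the base plate right of the lane beyond the gate post; origin at the centre of its underside
- wax: bystander: round beeswax cake, 68 mm diameter, 21 mm high, left of the lane's open end; origin at the centre of its underside
- spanner: bystander: open spanner, 32 x 213 x 5 mm, lying near the front edge of the bench; origin at the centre of its underside
- tin: bystander: teal steel tin, 77 x 114 x 37 mm, far to the left; origin at the centre of its underside
- mug: bystander: stoneware mug, 82 x 114 x 94 mm, left of the lane; origin at the centre of its underside
Not all that is in view belongs to the job. Leave any green look-alike of the cup alone.

How it is judged (in metres and radians):
On the way, in this order (a step that is already met when the one before it is completed fails the run):
1. the gate arm stands upright by itself, untouched (value of joint gate above 1.45 rad and contact force between lane and the fingers below 0.05 N and contact force between lane and the arm below 0.05 N), for 0.4 s.
2. the cup has been pushed home against the end stop (x of cup_mid in the frame of lane above 0.085 m), for 0.2 s.
At the end, for the whole second after the job is handed in: the gate arm stands up by itself (joint above 1.45 rad) and the cup stands upright and at rest between the rails within 7 mm of touching the end stop (value of joint gate above 1.45 rad and x of cup_mid in the frame of lane above 0.085 m and distance between cup_mid and cup_home below 0.013 m and angle between cup_mid's own z axis and vertical below 0.08 rad and linear speed of cup below 0.02 m/s).
It fails at once if the cup is lifted (height (world z) of cup_mid above 0.037 m).
It fails at once if the cup is tipped (angle between cup_mid's own z axis and vertical above 0.35 rad).
It fails at once if a bystander is disturbed (distance of any of bush, wax, spanner, tin, mug from where it was at the start of the episode above 0.02 m).
It also fails if it takes over 58 s, if anything falls off the work surface, if the arm or the gripper's body presses on something with over 40 N, if the wrist force passes 120 N, or if a joint passes its speed limit or range.

ROBOT

A 7-joint arm with a two-finger parallel gripper is mounted at the origin on a cart in front of the work surface, level with it; the furniture and walls round the work are solid. World frame = base frame: x ahead of the robot, y to its left, z up, the work surface at z = 0. Lengths are in mm, angles in rad, forces in N, time in s.
With the tool pointing down it reaches from about 400 to 875 mm from the base axis. Payload 19.3 kg.
Tool frame: the origin (TCP) lies on the mounting face of the last link; the fingertips stand 173 mm ahead of it and the grasp point (between the pads) lies 155 mm ahead of it (bot.hold_point_z is the distance from the TCP to the grasp point, in mm); z points along the fingers, y is the direction in which the jaws open and shut (so a half turn about z gives the same grasp; the last joint's range is limited). The gripper opens to 85 mm and grips with 20 to 120 N. Pads are 22 mm wide; open, the fingers measure 114 mm over their backs; the gripper's body (76 mm by 85 mm) begins 54 mm behind the grasp point. The pads swing forward as they close: fully open they stand 13 mm farther back than shut.
Start: joints at [-1.357, 0.521, -0.036, 1.599, 0.021, 1.021, -0.113], TCP at [175.024, 599.989, 404.691] pointing down, gripper open.
Joint ranges: [-2.91, 2.91], [-0.3, 2.13], [-1.5, 1.42], [0.17, 2.43], [-1.26, 4.41], [0.16, 1.93], [-2.52, 2.52]. Speed limits (rad/s): [1.89, 1.89, 2.39, 2.39, 3.01, 3.01, 3.01].

INTERFACE

Orientations are given as a unit quaternion [x, y, z, w].
In Python, from plant import bot gives the robot as it stands.
- The arm moves only by the tool move_arm, never from a script. Its argument "increments" is a list of rows, each a list of 3 entries, a list of its own where there are three numbers: the shift along the tool's x, y, z in mm, then the turn, a rotation vector about the tool's x, y, z in rad, then the closure in counts, from 0 (fully open) to 255 (shut). In form: [[[tx, ty, tz], [ax, ay, az], hand], ...]. A call has 1 to 10 rows; each row shifts and turns the commanded pose from where the row before left it, along the tool's axes as they then stand; what a row does not reach is not made up. A row lasts 1/12 s, in which the tool goes at most 41.7 mm and 7.16 degrees, less where a joint would pass 70% of its speed; a pose out of reach is approached as far as the arm can. A call with a gripper value outside its range is refused whole. The fingers move at their own pace and stop on an object; the grip force is fixed at half the most. Time passes only in rows, so rows that do not move let the fingers close. It gives the time, the measured TCP pose, the force and the opening at its end, in the units of the state.
- bot.get_obs(): the state, without advancing time (a new reading comes with each control period).
- bot.capture(name): name is "side" or "top" or "wrist"; returns the picture (480x640x3 uint8, red, green, blue); there is no depth.
- bot.camera_model(name): a dict with "K" (3x3 intrinsics, pixels), "eye" and "rotation" of the camera in the world. Camera axes: x right, y down, z forward; pixel columns grow to the right and rows downward; lengths in mm; the calibration is good to about 2 mm. A picture is of the moment at which its call begins: read the wrist's pose just before it. camera_model takes no time and is no camera call; for the wrist camera it gives the pose at the moment of the call.
- bot.sign_off(): hands the job in, once; it reports no verdict.
The state is a dict: "clock": time; "joints": joint angles; "qvel": joint speeds; "joint_efforts": joint torques, N m; "eef_pos": TCP position; "tool_rot": TCP orientation; "wrist_force": force on the tool from outside, world axes, zero at the start; "torque": the same for the moment, N m; "width": finger opening in mm.
Only numpy, scipy, OpenCV 4.12 (cv2) and the standard library are available. Lean on these libraries where they do the work, as an engineer would, in place of code of your own. Each camera call takes 0.05 s, during which the arm holds its last target.

## Working session

There is one attempt and no reset: what is moved stays moved. The work goes in short steps, Python scripts to look and compute and a tool call to move; the robot and the scene stay as the last step left them, time stands still between calls to the robot, and variables do not carry over. Pictures are saved under pics/ and viewed, and the job is handed in when it is done.

Besides the shell and the picture viewer there is one more tool, called after ">>>" as a command line: name --argument value ..., lists and objects as JSON in quotes. move_arm: Moves the arm, as the interface text tells. Its arguments: {"type":"object","properties":{"increments":{"type":"array","items":{"type":"array"}}},"required":["increments"]}

```bash
mkdir -p pics; ls
python3 - <<'E'
from plant import bot
import cv2
for n in("side","top","wrist"):
    cv2.imwrite(f"pics/{n}0.png",bot.capture(n)[:,:,::-1]); m=bot.camera_model(n); print(n,m)
print(bot.get_obs())
E
```

```text
pics
side {'K': array([[576.56099228,   0.        , 311.45430471],
       [  0.        , 576.56099228, 240.87786791],
       [  0.        ,   0.        ,   1.        ]]), 'eye': array([  -89.33398128, -1036.44447594,   994.6307763 ]), 'rotation': array([ 0.85854911, -0.24970867,  0.11208309, -0.43356245])}
top {'K': array([[557.73448689,   0.        , 319.56673073],
       [  0.        , 557.73448689, 241.57316492],
       [  0.        ,   0.        ,   1.        ]]), 'eye': array([ 262.33175672,   19.24541128, 1772.51498681]), 'rotation': array([ 0.71422356, -0.69493738,  0.0597766 , -0.05808181])}
wrist {'K': array([[420.62867235,   0.        , 316.81332669],
       [  0.        , 420.62867235, 239.78326029],
       [  0.        ,   0.        ,   1.        ]]), 'eye': array([112.71632953, 617.9234074 , 373.82385687]), 'rotation': array([0.79297803, 0.59499263, 0.07798687, 0.10529796])}
{'clock': 0.15, 'joints': array([-1.35719465,  0.52188016, -0.03633268,  1.59987503,  0.02118314,
        1.0210896 , -0.11277471]), 'qvel': array([ 0.00022304, -0.00124418, -0.00044705, -0.00011875, -0.00084596,
       -0.00096601, -0.00023663]), 'joint_efforts': array([ 2.68230287e-03, -9.27385640e+01,  1.98133193e+00, -3.70053864e+01,
        1.80796342e-02,  6.23282336e-03, -1.19806245e-06]), 'eef_pos': array([174.98978885, 599.89553329, 404.25663264]), 'tool_rot': array([ 1.41420797e-01,  9.89949478e-01, -4.32094008e-04, -4.10051051e-05]), 'wrist_force': array([ 0.36689247, -0.75363059, -0.20923761]), 'torque': array([-0.01572596,  0.00022885,  0.02092094]), 'width': 85.30307338325589}
```

View pics/top0.png

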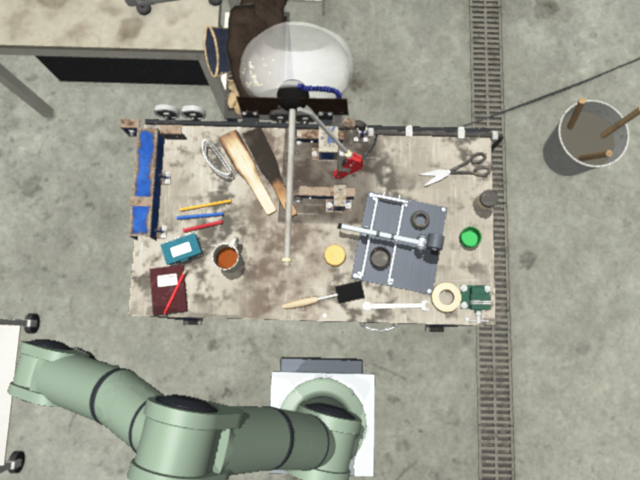

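View pics/side0.png

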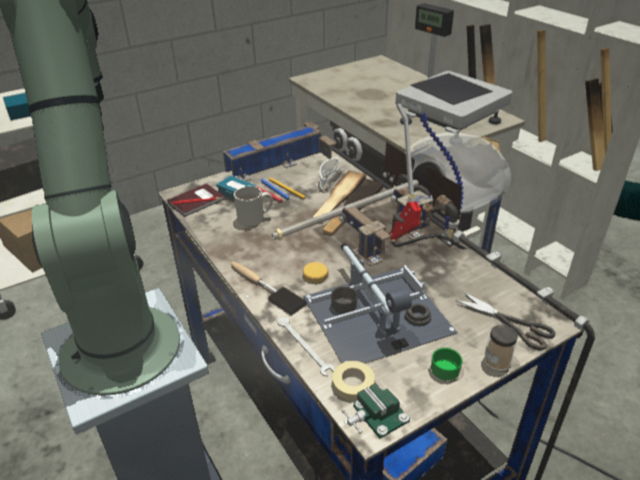

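View pics/wrist0.png

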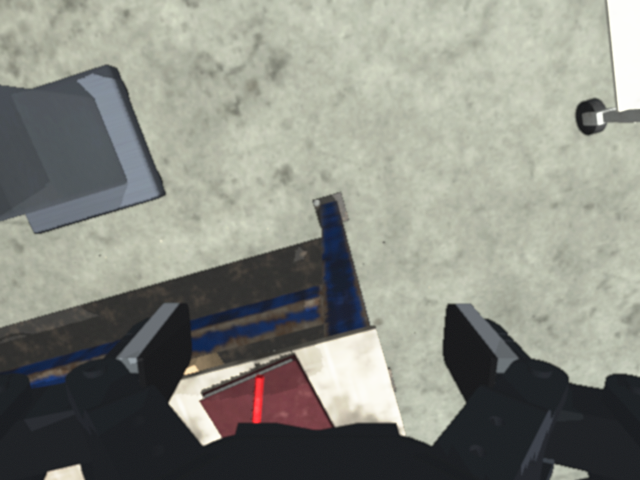

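```bash
cat > h.py <<'E'
import numpy as np, cv2
from scipy.spatial.transform import Rotation as R
from plant import bot
def proj(n,P,m=None):
    m=m or bot.camera_model(n)
    Rm=R.from_quat(m['rotation']).as_matrix(); p=(np.atleast_2d(P)-m['eye'])@Rm
    q=p@m['K'].T; return q[:,:2]/q[:,2:]
def back(n,uv,z,m=None):
    m=m or bot.camera_model(n)
    Rm=R.from_quat(m['rotation']).as_matrix(); d=Rm@np.linalg.inv(m['K'])@[uv[0],uv[1],1]
    return m['eye']+d*(z-m['eye'][2])/d[2]
def tri(obs):
    A=np.zeros((3,3));b=np.zeros(3)
    for n,uv in obs:
        m=bot.camera_model(n);Rm=R.from_quat(m['rotation']).as_matrix()
        d=Rm@np.linalg.inv(m['K'])@[uv[0],uv[1],1];d/=np.linalg.norm(d);Q=np.eye(3)-np.outer(d,d);A+=Q;b+=Q@m['eye']
    return np.linalg.solve(A,b)
E
python3 - <<'E'
from h import *
print(back('top',(325,420),0))
im=cv2.imread('pics/top0.png');c=im[180:300,320:480];cv2.imwrite('pics/topc.png',cv2.resize(c,None,fx=5,fy=5,interpolation=cv2.INTER_CUBIC))
im=cv2.imread('pics/side0.png');c=im[225:375,290:470];cv2.imwrite('pics/sidec.png',cv2.resize(c,None,fx=4,fy=4,interpolation=cv2.INTER_CUBIC))
E
```

```text
[  8.22973593 -12.49994086   0.        ]
```

View pics/topc.png

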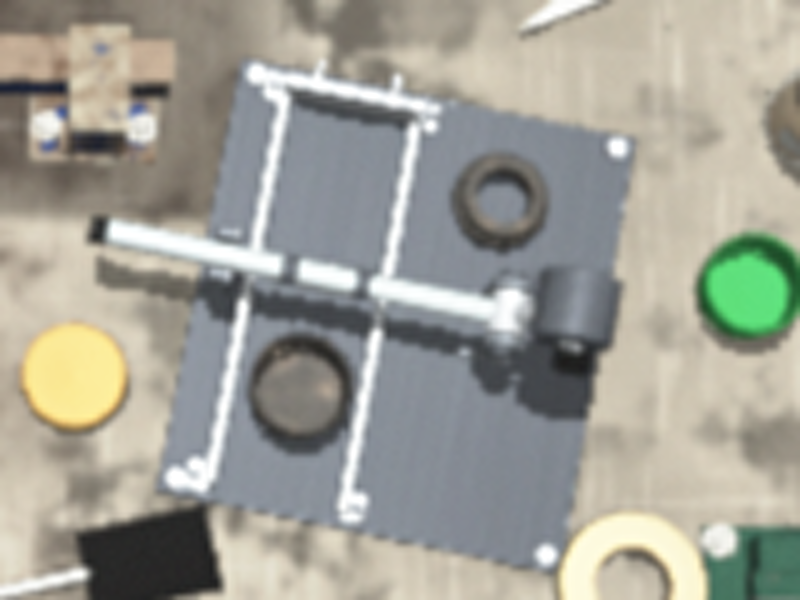

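View pics/sidec.png

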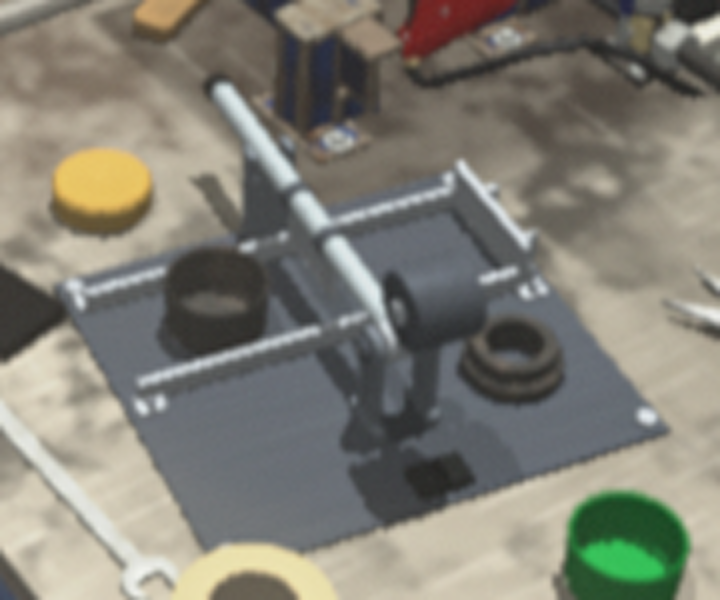

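```bash
cat >> h.py <<'E'
LANE=None
def lane2w(P,p):
    x,y,t=p; P=np.atleast_2d(P).astype(float); c,s=np.cos(t),np.sin(t)
    return np.c_[x+c*P[:,0]-s*P[:,1], y+s*P[:,0]+c*P[:,1], P[:,2]]
E
python3 - <<'E'
from h import *
from scipy.optimize import least_squares
T=lambda a:(a[0]/5+320-.4,a[1]/5+180-.4); S=lambda a:(a[0]/4+290-.4,a[1]/4+225-.4)
C=[('top',T((243,62)),(145,75,4)),('top',T((635,140)),(145,-187,4)),('top',T((158,490)),(-145,75,4)),('top',T((570,568)),(-145,-187,4)),
('top',T((92,229)),(0,150,68)),('top',T((350,495)),(-135,-41.5,19)),('top',T((418,120)),(125,-41.5,19)),('top',T((207,485)),(-135,41.5,19)),
('side',S((210,85)),(0,150,68)),('side',S((668,430)),(145,-187,4)),('side',S((55,288)),(-145,75,4)),('side',S((138,385)),(-135,-41.5,19))]
ms={n:bot.camera_model(n) for n in('top','side')}
f=lambda p:np.concatenate([(proj(n,lane2w(P,p),ms[n])[0]-uv) for n,uv,P in C])
r=least_squares(f,[500,-170,-.2],loss='soft_l1');print(r.x);print(f(r.x).reshape(-1,2).round(1))
# cup: rim centre top and side
print('cup top rim', back('top',T((298,388)),30), back('side',S((215,283)),42))
print('rod end',tri([('top',(287,260)),('side',(276,235))]),tri([('top',(292,106)),('side',(415,187))]))
print('wax',back('top',T((75,377)),21),'bush',back('top',T((502,200)),23),'mug',back('top',(227,257),94))
print('wood',tri([('top',(340,200)),('side',(370,232))]))
E
```

```text
[ 5.75212288e+02 -1.83889015e+02 -1.70884036e-01]
[[-0.2 -0.6]
 [ 0.6 -0.8]
 [ 0.2  0.6]
 [-1.   1.2]
 [-0.3  0.4]
 [-1.   3.2]
 [-0.4 -0.6]
 [ 1.7  0.1]
 [ 0.6  0.1]
 [ 1.7  0.1]
 [-0.6 -0.4]
 [ 0.1 -0.1]]
cup top rim [ 511.11117728 -170.37958702   30.        ] [ 509.25555491 -173.53747286   42.        ]
rod end [487.76346165 119.72495079  55.43293145] [996.8936475  126.05273645  35.07212462]
wax [515.52991475 -29.79514455  21.        ] bush [ 637.37178103 -300.80146116   23.        ] mug [489.81589737 298.64071265  94.        ]
wood [681.85114146 -42.0757753   83.85488103]
```

The cup candidates in the top picture are the dark ring at (380,258), the dark stepped ring at (420,219) and the green one at (470,238). The first is the cup, because it stands between the rails on the robot's side of the gate. The second is the bush beyond the post, and the green one is the look-alike. The crop confirms this.

The lane is at (575, -184) with yaw -0.171. First I travel high with the fingers closed.

>>> move_arm --increments '[[[-12, -7, 0], [0, 0, 0], 255], [[-25, -15, 0], [0, 0, 0], 255], [[-33, -20, 0], [0, 0, 0], 255], [[-33, -20, 0], [0, 0, 0], 255], [[-33, -20, 0], [0, 0, 0], 255], [[-33, -20, 0], [0, 0, 0], 255], [[-33, -20, 0], [0, 0, 0], 255], [[-33, -20, 0], [0, 0, 0], 255], [[-33, -20, 0], [0, 0, 0], 255], [[-33, -20, 0], [0, 0, 0], 255]]'

```text
clock: 0.98
eef_pos: [414.1, 338.7, 404.8]
tool_rot: [0.142, 0.99, -0.0, 0.0]
wrist_force: [0.6, 0.7, -0.5]
width: -0.1
```

```bash
cat >> h.py <<'E'
LANE=(575.2,-183.9,-0.171)
def goal(tip_lane,tilt):
    """tip (fingertip, lane frame mm), tool z tilted by tilt from down toward +lane x; tool y = lane y"""
    t=LANE[2]; ly=np.array([-np.sin(t),np.cos(t),0]); lx=np.array([np.cos(t),np.sin(t),0])
    z=np.sin(tilt)*lx-np.cos(tilt)*np.array([0,0,1]); x=np.cross(ly,z)
    Rg=np.c_[x,ly,z]; return lane2w(tip_lane,LANE)[0]-173*z, Rg
def delta(tip,tilt):
    o=bot.get_obs(); Rc=R.from_quat(o['tool_rot']).as_matrix(); p,Rg=goal(tip,tilt)
    print('TCP',o['eef_pos'].round(0),'goal',p.round(0),'clock',o['clock'],'F',o['wrist_force'].round(1),'w',round(o['width'],1))
    print('shift tool', (Rc.T@(p-o['eef_pos'])).round(1),'turn',R.from_matrix(Rc.T@Rg).as_rotvec().round(3))
    tipw=o['eef_pos']+173*Rc[:,2]; d=tipw-[LANE[0],LANE[1],0]; c,s=np.cos(LANE[2]),np.sin(LANE[2])
    print('tip now lane',np.round([c*d[0]+s*d[1],-s*d[0]+c*d[1],d[2]],1))
E
python3 -c "
from h import *
delta((15,115,200),0.7); print(bot.get_obs()['joints'].round(2))"
```

```text
TCP [414. 339. 405.] goal [500. -54. 332.] clock 0.9833 F [ 0.6  0.7 -0.5] w -0.1
shift tool [-192.3 -353.1   72.5] turn [-0.04  -0.699 -0.108]
tip now lane [-247.7  487.6  231.8]
[-0.82  0.38  0.03  1.84 -0.02  0.92  0.51]
```

>>> move_arm --increments '[[[-10, -20, 0], [0, 0, 0], 255], [[-18, -36, 0], [0, 0, 0], 255], [[-18, -36, 0], [0, 0, 0], 255], [[-18, -36, 0], [0, 0, 0], 255], [[-18, -36, 0], [0, 0, 0], 255], [[-18, -36, 0], [0, 0, 0], 255], [[-18, -36, 0], [0, 0, 0], 255], [[-18, -36, 0], [0, 0, 0], 255], [[-18, -36, 0], [0, 0, 0], 255], [[-18, -36, 0], [0, 0, -0.11], 255]]'

```text
clock: 1.82
eef_pos: [480.8, -36.4, 404.8]
tool_rot: [0.094, 0.996, -0.0, 0.0]
wrist_force: [1.2, 0.3, 0.5]
width: 0.2
```

>>> move_arm --increments '[[[0, 0, 0], [0, -0.1, 0], 255], [[0, 0, 0], [0, -0.1, 0], 255], [[0, 0, 0], [0, -0.1, 0], 255], [[0, 0, 0], [0, -0.1, 0], 255], [[0, 0, 0], [0, -0.1, 0], 255], [[0, 0, 0], [0, -0.1, 0], 255], [[0, 0, 0], [0, -0.1, 0], 255], [[0, 0, 0], [0, 0, 0], 255]]'

```text
clock: 2.48
eef_pos: [480.1, -34.3, 403.5]
tool_rot: [0.088, 0.95, -0.034, 0.297]
wrist_force: [0.1, 0.9, 0.0]
width: -0.0
```

```bash
python3 -c "
from h import *
cv2.imwrite('pics/w1.png',bot.capture('wrist')[:,:,::-1]);cv2.imwrite('pics/s1.png',bot.capture('side')[:,:,::-1])
delta((15,115,200),0.7); print(bot.get_obs()['joints'].round(2))
print(proj('wrist',lane2w([(0,120,68),(0,150,68),(0,-115,68),(-145,75,4),(-66,1,42)],LANE)))"
```

```text
TCP [481. -35. 404.] goal [500. -54. 332.] clock 2.5833 F [-0.8 -0.1  0.3] w 0.2
shift tool [ 22.3 -14.2  71.6] turn [-0.02  -0.095 -0.01 ]
tip now lane [-20.1 127.  261.5]
[-0.42  0.21  0.37  2.21  0.53  0.18  0.8 ]
[[ 310.49800613   84.21100021]
 [ 353.41732817   83.64530058]
 [ -19.26944159   88.55751168]
 [ 220.77312529 -227.39053821]
 [ 118.17774965  -32.84441247]]
```

View pics/w1.png

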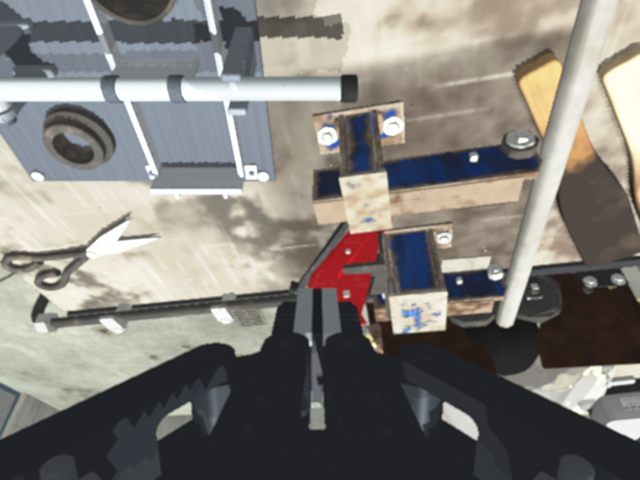

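View pics/s1.png

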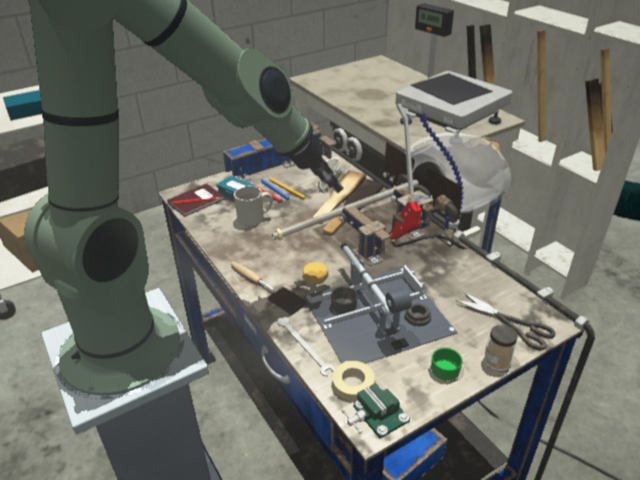

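The wrist picture shows the bar with its cap end at (353,88). My prediction was (353,84), so the lane fit holds. Joint 6 is close to its lower limit, so I have to tilt around the side and let joint 5 flip. I'll try a small sideways tilt first.

>>> move_arm --increments '[[[0, 0, 0], [0.1, 0, 0], 255], [[0, 0, 0], [0.1, 0, 0], 255], [[0, 0, 0], [0, 0, 0], 255]]'

```text
clock: 2.83
eef_pos: [481.0, -34.9, 401.6]
tool_rot: [0.107, 0.948, -0.09, 0.287]
wrist_force: [1.1, 0.7, 0.3]
width: 0.5
```

```bash
python3 -c "
from h import *
delta((15,115,200),0.7); o=bot.get_obs();print(o['joints'].round(2),R.from_quat(o['tool_rot']).as_matrix()[:,2].round(2))"
```

```text
TCP [481. -35. 402.] goal [500. -54. 332.] clock 2.8333 F [1.1 0.7 0.3] w 0.5
shift tool [20.9 -6.2 71. ] turn [-0.14  -0.103 -0.004]
tip now lane [-22.  106.7 259.8]
[-0.65  0.25  0.59  2.21  0.69  0.24  0.6 ] [ 0.52 -0.23 -0.82]
```

>>> move_arm --increments '[[[0, 0, 0], [0.1, 0, 0], 255], [[0, 0, 0], [0.1, 0, 0], 255], [[0, 0, 0], [0.1, 0, 0], 255], [[0, 0, 0], [0, -0.1, 0], 255], [[0, 0, 0], [0, -0.1, 0], 255], [[0, 0, 0], [0, 0, 0], 255]]'

```text
clock: 3.33
eef_pos: [482.6, -37.4, 399.4]
tool_rot: [0.133, 0.903, -0.237, 0.333]
wrist_force: [0.6, 0.5, -0.6]
width: 0.1
```

```bash
python3 -c "
from h import *
delta((15,115,200),0.9); o=bot.get_obs();print(o['joints'].round(2),R.from_quat(o['tool_rot']).as_matrix()[:,2].round(2))"
```

```text
TCP [483. -37. 399.] goal [476. -50. 308.] clock 3.3333 F [ 0.6  0.5 -0.6] w 0.1
shift tool [64.9 17.7 64.1] turn [-0.426 -0.159  0.082]
tip now lane [ -9.   56.5 284.2]
[-1.04  0.45  1.04  2.25  1.21  0.27 -0.01] [ 0.54 -0.52 -0.67]
```

>>> move_arm --increments '[[[0, 0, 0], [0, -0.1, 0], 255], [[0, 0, 0], [0, -0.1, 0], 255], [[0, 0, 0], [0, -0.1, 0], 255], [[0, 0, 0], [0, -0.1, 0], 255], [[0, 0, 0], [0, 0, 0], 255]]'

```text
clock: 3.75
eef_pos: [482.2, -42.4, 400.3]
tool_rot: [0.115, 0.865, -0.261, 0.413]
wrist_force: [-0.3, -0.9, -0.3]
width: 0.2
```

```bash
python3 -c "
from h import *
cv2.imwrite('pics/s2.png',bot.capture('side')[:,:,::-1]);
delta((15,115,200),0.9); o=bot.get_obs();print(o['joints'].round(2),R.from_quat(o['tool_rot']).as_matrix()[:,2].round(2))"
```

```text
TCP [482. -43. 400.] goal [476. -50. 308.] clock 3.8 F [-0.5 -1.5  0.5] w 0.5
shift tool [75.4 24.6 48.8] turn [-0.446  0.018  0.121]
tip now lane [ 11.   48.7 309.1]
[-1.01  0.45  0.98  2.3   1.89  0.4  -0.69] [ 0.65 -0.55 -0.53]
```

View pics/s2.png

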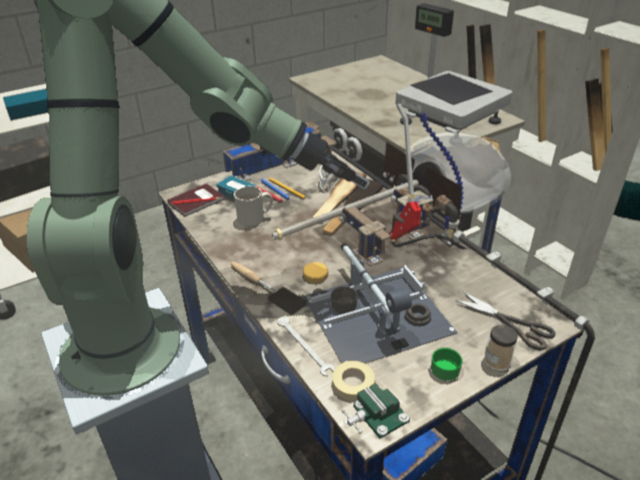

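>>> move_arm --increments '[[[0, 0, 0], [-0.05, -0.1, 0], 255], [[0, 0, 0], [-0.05, -0.1, 0], 255], [[0, 0, 0], [-0.1, 0, 0.03], 255], [[0, 0, 0], [-0.1, 0, 0.03], 255], [[0, 0, 0], [-0.1, 0, 0.03], 255], [[0, 0, 0], [0, 0, 0], 255]]'

```text
clock: 4.3
eef_pos: [481.7, -47.2, 400.6]
tool_rot: [0.048, 0.861, -0.096, 0.497]
wrist_force: [-1.6, -1.2, -0.3]
width: 0.1
```

```bash
python3 -c "
from h import *
delta((15,115,150),0.95); o=bot.get_obs();print(o['joints'].round(2),R.from_quat(o['tool_rot']).as_matrix()[:,2].round(2))"
```

```text
TCP [482. -47. 401.] goal [471. -49. 251.] clock 4.3 F [-1.6 -1.2 -0.3] w 0.1
shift tool [135.2  14.   64.4] turn [-0.072  0.107  0.096]
tip now lane [ 35.2 107.4 316.3]
[-0.54  0.27  0.49  2.37  2.72  0.52 -1.33] [ 0.85 -0.21 -0.49]
```

>>> move_arm --increments '[[[0, 0, 0], [-0.02, 0.06, 0.03], 255], [[0, 0, 0], [-0.02, 0.06, 0.03], 255], [[0, 0, 0], [-0.03, 0.06, 0.03], 255], [[0, 0, 0], [0, 0, 0], 255]]'

```text
clock: 4.63
eef_pos: [482.7, -43.9, 400.3]
tool_rot: [0.077, 0.902, -0.038, 0.422]
wrist_force: [-0.5, -0.3, 0.6]
width: -0.3
```

```bash
python3 -c "
from h import *
delta((30,118,150),0.88); o=bot.get_obs();print(o['joints'].round(2),R.from_quat(o['tool_rot']).as_matrix()[:,2].round(2))"
```

```text
TCP [483. -44. 400.] goal [493. -50. 260.] clock 4.6333 F [-0.5 -0.3  0.6] w -0.3
shift tool [100.1  -3.6  98.6] turn [-0.003 -0.004  0.003]
tip now lane [ 17.9 121.6 289.5]
[-0.49  0.23  0.46  2.31  2.74  0.25 -1.39] [ 0.76 -0.13 -0.64]
```

```bash
python3 -c "
from h import *
T=lambda a:(a[0]/5+320,a[1]/5+180)
for a,z in(((155,165),0),((30,165),0),((70,130),70),((130,130),70)):
    p=back('top',T(a),z); d=p-[LANE[0],LANE[1],0]; c,s=np.cos(LANE[2]),np.sin(LANE[2]); print(a,[round(v) for v in (c*d[0]+s*d[1],-s*d[0]+c*d[1])])
delta((10,185,110),0.88)"
```

```text
(155, 165) [64, 116]
(30, 165) [48, 196]
(70, 130) [59, 173]
(130, 130) [67, 137]
TCP [483. -44. 400.] goal [485.  19. 220.] clock 4.6333 F [-0.5 -0.3  0.6] w -0.3
shift tool [143.5  63.5 108.6] turn [-0.003 -0.004  0.003]
tip now lane [ 17.9 121.6 289.5]
```

>>> move_arm --increments '[[[10, 10, 8], [0, 0, 0], 255], [[20, 10, 15], [0, 0, 0], 255], [[20, 10, 15], [0, 0, 0], 255], [[20, 10, 15], [0, 0, 0], 255], [[20, 10, 15], [0, 0, 0], 255], [[20, 10, 15], [0, 0, 0], 255], [[15, 3, 15], [0, 0, 0], 255], [[0, 0, 0], [0, 0, 0], 255]]'

```text
clock: 5.3
eef_pos: [487.9, 18.9, 237.2]
tool_rot: [0.074, 0.903, -0.043, 0.422]
wrist_force: [-0.5, 0.1, -0.8]
width: -0.2
```

```bash
python3 -c "
from h import *
delta((18,185,36),0.88); o=bot.get_obs();print(o['joints'].round(2),R.from_quat(o['tool_rot']).as_matrix()[:,2].round(2))"
```

```text
TCP [488.  19. 237.] goal [493.  18. 146.] clock 5.3 F [-0.5  0.1 -0.8] w -0.2
shift tool [66.6  1.4 62.2] turn [-0.008 -0.004  0.012]
tip now lane [ 12.4 183.5 126.5]
[-0.44  0.64  0.22  2.38  2.76  0.71 -1.65] [ 0.76 -0.14 -0.64]
```

>>> move_arm --increments '[[[12, 0, 12], [0, 0, 0], 255], [[14, 0, 13], [0, 0, 0], 255], [[14, 0, 13], [0, 0, 0], 255], [[12, 0, 12], [0, 0, 0], 255], [[0, 0, 0], [0, 0, 0], 255], [[0, 0, 0], [0, 0, 0], 255]]'

```text
clock: 5.8
eef_pos: [493.4, 16.8, 169.2]
tool_rot: [0.074, 0.902, -0.041, 0.424]
wrist_force: [-0.8, 0.0, 0.5]
width: -0.0
```

```bash
python3 -c "
from h import *
cv2.imwrite('pics/s3.png',bot.capture('side')[:,:,::-1][180:360,240:480].repeat(3,0).repeat(3,1));
delta((18,185,22),0.88); o=bot.get_obs();print(o['joints'].round(2),R.from_quat(o['tool_rot']).as_matrix()[:,2].round(2))"
```

```text
TCP [493.  17. 170.] goal [493.  18. 132.] clock 5.85 F [0.4 0.  0.5] w -0.1
shift tool [29.3  1.3 23.4] turn [-0.004  0.     0.008]
tip now lane [ 18.6 183.3  59.5]
[-0.38  0.82  0.16  2.36  2.8   0.87 -1.72] [ 0.76 -0.14 -0.64]
```

View pics/s3.png

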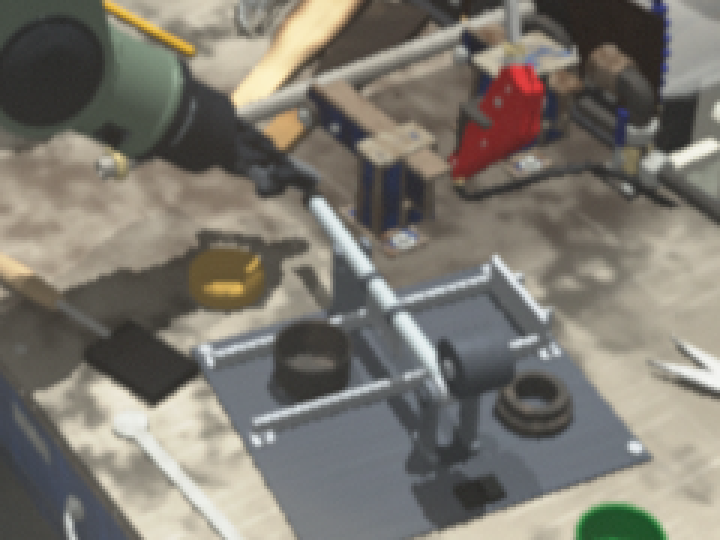

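>>> move_arm --increments '[[[10, 0, 8], [0, 0, 0], 255], [[10, 1, 8], [0, 0, 0], 255], [[9, 0, 7], [0, 0, 0], 255], [[0, 0, 0], [0, 0, 0], 255], [[0, 0, 0], [0, 0, 0], 255]]'

```text
clock: 6.27
eef_pos: [492.8, 18.3, 132.7]
tool_rot: [0.075, 0.902, -0.039, 0.424]
wrist_force: [0.1, 1.0, 0.6]
width: -0.4
```

```bash
python3 -c "
from h import *
delta((18,118,22),0.88); o=bot.get_obs();print(o['joints'].round(2),R.from_quat(o['tool_rot']).as_matrix()[:,2].round(2))"
```

```text
TCP [493.  18. 133.] goal [482. -48. 132.] clock 6.2667 F [0.1 1.  0.6] w -0.4
shift tool [  0.7 -67.2   0.6] turn [-0.002 -0.001  0.007]
tip now lane [ 17.7 184.8  22.4]
[-0.37  0.92  0.14  2.35  2.8   0.95 -1.75] [ 0.76 -0.13 -0.64]
```

>>> move_arm --increments '[[[0, -10, 0], [0, 0, 0], 255], [[0, -15, 0], [0, 0, 0], 255], [[0, -15, 0], [0, 0, 0], 255], [[0, -15, 0], [0, 0, 0], 255], [[0, -10, 0], [0, 0, 0], 255], [[0, 0, 0], [0, 0, 0], 255], [[0, 0, 0], [0, 0, 0], 255]]'

```text
clock: 6.85
eef_pos: [482.0, -46.0, 133.1]
tool_rot: [0.075, 0.902, -0.039, 0.424]
wrist_force: [-0.9, 0.6, -0.8]
width: 0.3
```

```bash
python3 -c "
from h import *
cv2.imwrite('pics/s4.png',bot.capture('side')[:,:,::-1][180:360,240:480].repeat(3,0).repeat(3,1));cv2.imwrite('pics/w4.png',bot.capture('wrist')[:,:,::-1])
delta((18,118,22),0.88); o=bot.get_obs();print(o['joints'].round(2),R.from_quat(o['tool_rot']).as_matrix()[:,2].round(2))"
```

```text
TCP [482. -45. 133.] goal [482. -48. 132.] clock 6.95 F [0.5 1.4 0.1] w 0.1
shift tool [ 0.3 -3.   0.3] turn [-0.    -0.001  0.006]
tip now lane [ 17.9 121.   22.3]
[-0.22  0.93  0.16  2.38  2.97  1.   -1.76] [ 0.76 -0.13 -0.64]
```

View pics/s4.png

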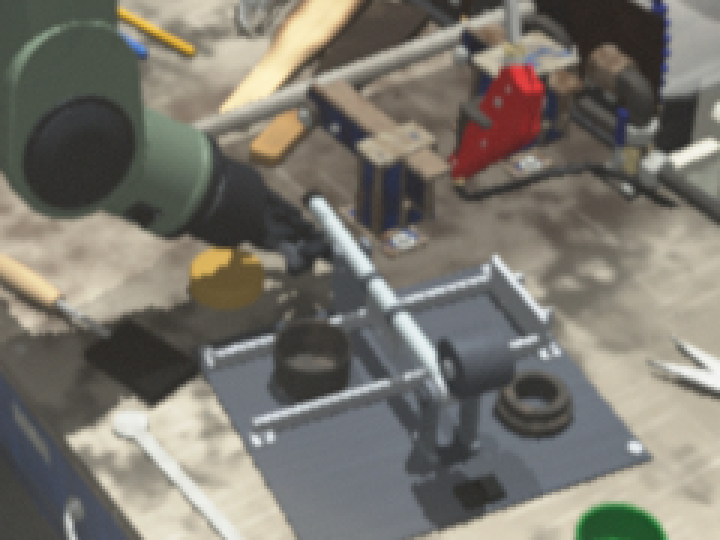

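View pics/w4.png

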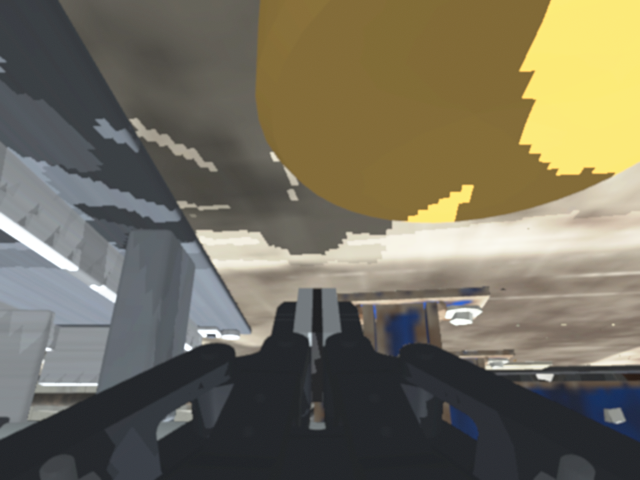

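>>> move_arm --increments '[[[-5.4, 0.8, -4.5], [0, 0, 0], 255], [[-4.6, 0.5, -3.8], [0, 0, 0], 255], [[-4.6, 0.4, -3.8], [0, 0, 0], 255], [[-9.2, 0.3, -7.6], [0, 0, 0], 255], [[-9.2, -0.3, -7.6], [0, 0, 0], 255]]'

```text
clock: 7.37
eef_pos: [481.7, -43.4, 175.3]
tool_rot: [0.075, 0.902, -0.038, 0.423]
wrist_force: [-3.2, -1.2, -2.4]
width: 0.1
```

```bash
python3 -c "
from h import *
cv2.imwrite('pics/s5.png',bot.capture('side')[:,:,::-1][180:360,240:480].repeat(3,0).repeat(3,1))
delta((18,118,22),0.88); o=bot.get_obs();print(o['joints'].round(2),R.from_quat(o['tool_rot']).as_matrix()[:,2].round(2))"
```

```text
TCP [482. -44. 177.] goal [482. -48. 132.] clock 7.4167 F [-6.8 -0.2  1.9] w -0.0
shift tool [34.2 -4.1 29.2] turn [-0.001 -0.002  0.006]
tip now lane [ 17.2 122.2  66.7]
[-0.24  0.81  0.18  2.4   2.97  0.9  -1.74] [ 0.76 -0.13 -0.64]
```

View pics/s5.png

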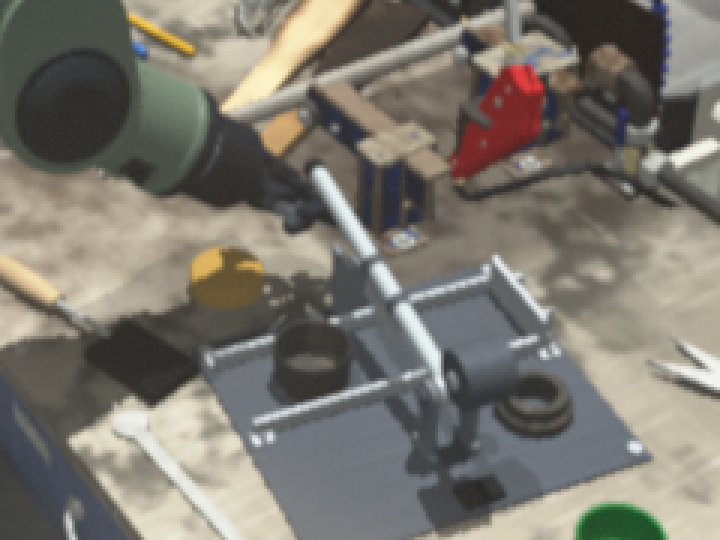

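>>> move_arm --increments '[[[-9.8, -0.9, -6.8], [0, 0, 0], 255], [[-9.7, -1.5, -6.7], [0, 0, 0], 255], [[-9.6, -2, -6.7], [0, 0, 0], 255], [[-9.5, -2.7, -6.6], [0, 0, 0], 255], [[-9.4, -3.2, -6.5], [0, 0, 0], 255]]'

```text
clock: 7.83
eef_pos: [484.4, -54.2, 233.5]
tool_rot: [0.075, 0.903, -0.038, 0.422]
wrist_force: [-12.6, 0.2, -2.2]
width: 0.1
```

```bash
python3 -c "
from h import *
cv2.imwrite('pics/s6.png',bot.capture('side')[:,:,::-1][180:360,240:480].repeat(3,0).repeat(3,1))
delta((18,118,22),0.88); o=bot.get_obs();print(o['joints'].round(2),R.from_quat(o['tool_rot']).as_matrix()[:,2].round(2))"
```

```text
TCP [484. -55. 235.] goal [482. -48. 132.] clock 7.8833 F [-13.9   2.6   3.6] w -0.3
shift tool [81.5  7.  62.9] turn [-0.001 -0.003  0.005]
tip now lane [ 21.4 111.3 124.5]
[-0.24  0.65  0.22  2.4   3.01  0.74 -1.71] [ 0.76 -0.13 -0.64]
```

View pics/s6.png

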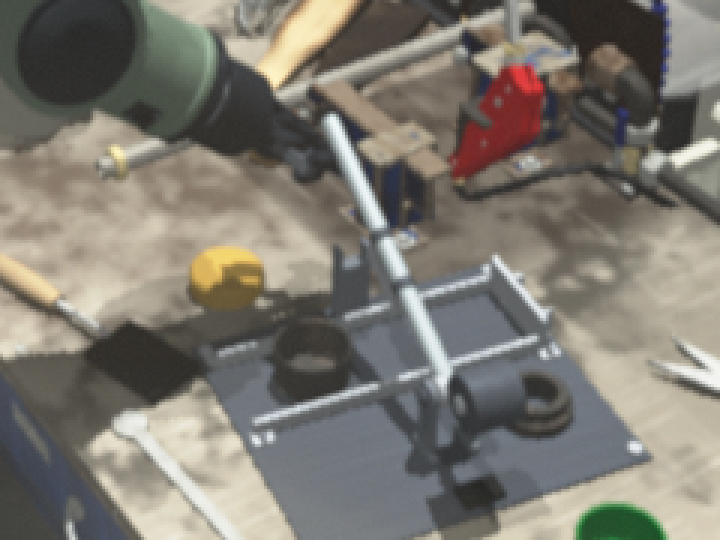

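>>> move_arm --increments '[[[-8.1, -3.8, -8.0], [0, 0, 0], 255], [[-8.0, -4.4, -7.8], [0, 0, 0], 255], [[-7.8, -4.9, -7.5], [0, 0, 0], 255], [[-7.8, -5.4, -7.3], [0, 0, 0], 255]]'

```text
clock: 8.22
eef_pos: [478.8, -71.7, 278.0]
tool_rot: [0.075, 0.902, -0.038, 0.424]
wrist_force: [-0.5, 0.8, -1.1]
width: -0.0
```

```bash
python3 -c "
from h import *
delta((18,118,22),0.88); o=bot.get_obs();print(o['joints'].round(2),R.from_quat(o['tool_rot']).as_matrix()[:,2].round(2))"
```

```text
TCP [479. -72. 278.] goal [482. -48. 132.] clock 8.2167 F [-0.5  0.8 -1.1] w -0.0
shift tool [112.9  24.5  92.1] turn [ 0.    -0.002  0.006]
tip now lane [ 19.1  94.1 167.5]
[-0.21  0.53  0.24  2.4   3.05  0.63 -1.7 ] [ 0.76 -0.13 -0.64]
```

>>> move_arm --increments '[[[-7.9, -6, -6.6], [0, 0, 0], 255], [[-7.7, -6.5, -6.4], [0, 0, 0], 255], [[-7.4, -6.9, -6.1], [0, 0, 0], 255], [[-7.2, -7.5, -5.9], [0, 0, 0], 255], [[-6.9, -7.9, -5.7], [0, 0, 0], 255], [[-6.5, -8.3, -5.4], [0, 0, 0], 255]]'

```text
clock: 8.72
eef_pos: [471.7, -114.2, 334.9]
tool_rot: [0.075, 0.902, -0.038, 0.424]
wrist_force: [1.0, 0.8, -0.9]
width: 0.2
```

```bash
python3 -c "
from h import *
cv2.imwrite('pics/s7.png',bot.capture('side')[:,:,::-1][120:360,240:480].repeat(2,0).repeat(2,1))
delta((18,118,22),0.88); o=bot.get_obs();print(o['joints'].round(2),R.from_quat(o['tool_rot']).as_matrix()[:,2].round(2))"
```

```text
TCP [ 472. -116.  336.] goal [482. -48. 132.] clock 8.7667 F [-0.1 -3.   3.1] w 0.2
shift tool [158.1  69.4 128.5] turn [-0.002  0.001  0.005]
tip now lane [ 19.8  49.3 226.1]
[-0.1   0.37  0.25  2.36  3.2   0.46 -1.71] [ 0.76 -0.13 -0.64]
```

View pics/s7.png

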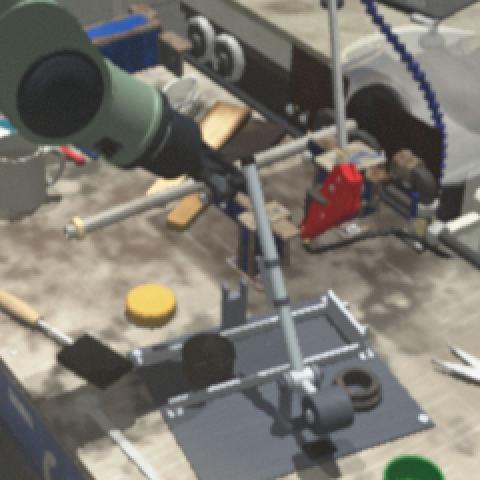

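>>> move_arm --increments '[[[-6.2, -8.7, -5.2], [0, 0, 0], 255], [[-5.9, -9.2, -4.8], [0, 0, 0], 255], [[-5.5, -9.5, -4.6], [0, 0, 0], 255], [[-5.2, -9.8, -4.3], [0, 0, 0], 255], [[-4.5, -10.2, -3.8], [0, 0, 0], 255], [[0, 0, 0], [0, 0, 0], 255], [[0, 0, 0], [0, 0, 0], 255]]'

```text
clock: 9.35
eef_pos: [464.0, -160.7, 369.8]
tool_rot: [0.075, 0.902, -0.038, 0.424]
wrist_force: [0.1, -1.1, -0.1]
width: -0.2
```

```bash
python3 -c "
from h import *
cv2.imwrite('pics/s8.png',bot.capture('side')[:,:,::-1][120:360,240:480].repeat(2,0).repeat(2,1))
delta((18,118,22),0.88); o=bot.get_obs();print(o['joints'].round(2),R.from_quat(o['tool_rot']).as_matrix()[:,2].round(2))"
```

```text
TCP [ 464. -160.  369.] goal [482. -48. 132.] clock 9.4 F [-0.2  1.5 -0.5] w -0.1
shift tool [183.1 114.7 150.1] turn [-0.    -0.002  0.006]
tip now lane [ 19.6   4.3 259. ]
[ 0.08  0.29  0.17  2.31  3.4   0.35 -1.8 ] [ 0.76 -0.13 -0.64]
```

View pics/s8.png

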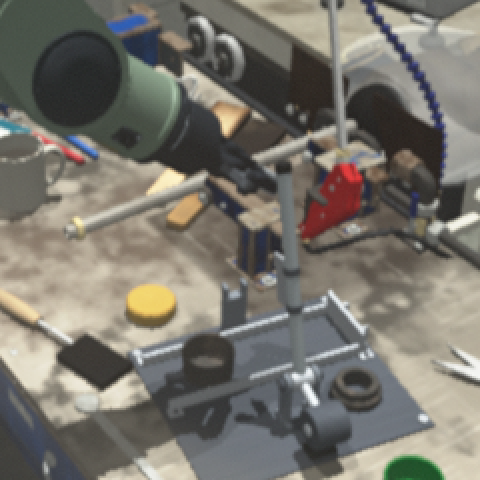

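>>> move_arm --increments '[[[0, 0, 0], [0, 0, 0], 255], [[0, 0, 0], [0, 0, 0], 255], [[0, 0, 0], [0, 0, 0], 255], [[0, 0, 0], [0, 0, 0], 255], [[0, 0, 0], [0, 0, 0], 255], [[0, 0, 0], [0, 0, 0], 255]]'

```text
clock: 9.9
eef_pos: [464.2, -160.5, 369.4]
tool_rot: [0.075, 0.902, -0.038, 0.423]
wrist_force: [-0.7, -0.0, 0.5]
width: 0.0
```

```bash
python3 -c "
from h import *
cv2.imwrite('pics/s9.png',bot.capture('side')[:,:,::-1][120:360,240:480].repeat(2,0).repeat(2,1))
for a in (1.2,1.35,1.45,1.57):
    p=proj('side',lane2w([(0,-115+265*np.cos(a),68+265*np.sin(a))],LANE))[0]; print(a,((p-[240,120])*2).round(0))
print(((proj('side',lane2w([(0,-115,68)],LANE))[0]-[240,120])*2).round(0))
"
```

```text
1.2 [272. 157.]
1.35 [289. 166.]
1.45 [301. 175.]
1.57 [316. 189.]
[301. 380.]
```

View pics/s9.png

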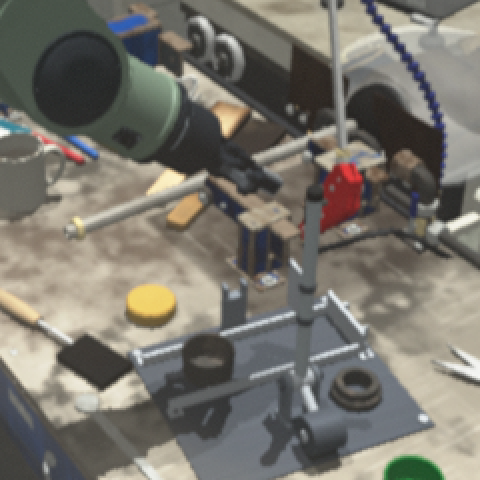

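The bar top is at (314,188) in the crop against (316,189) predicted for 1.57 rad, so the gate is upright and untouched. Now I retreat and reverse the wrist flip.

>>> move_arm --increments '[[[-4.6, 12, -5.2], [0, 0, 0], 255], [[-4.6, 25, -5.2], [0, 0, 0], 255], [[-4.6, 25, -5.2], [0, 0, 0], 255], [[-4.6, 25, -5.2], [0, 0, 0], 255], [[-4.6, 25, -5.2], [0, 0, 0], 255], [[0, 12, 0], [0, 0, 0], 255], [[0, 0, 0], [0.02, -0.06, -0.03], 255], [[0, 0, 0], [0.02, -0.06, -0.03], 255], [[0, 0, 0], [0.03, -0.06, -0.03], 255], [[0, 0, 0], [0, 0, 0], 255]]'

```text
clock: 10.78
eef_pos: [477.7, -55.6, 397.6]
tool_rot: [0.044, 0.86, -0.097, 0.499]
wrist_force: [-0.3, -0.5, -1.1]
width: -0.2
```

>>> move_arm --increments '[[[0, 0, 0], [0.1, 0, -0.03], 255], [[0, 0, 0], [0.1, 0, -0.03], 255], [[0, 0, 0], [0.1, 0, -0.03], 255], [[0, 0, 0], [0.05, 0.1, 0], 255], [[0, 0, 0], [0.05, 0.1, 0], 255], [[0, 0, 0], [0, 0, 0], 255]]'

```text
clock: 11.28
eef_pos: [478.5, -56.3, 397.0]
tool_rot: [0.123, 0.868, -0.271, 0.398]
wrist_force: [1.2, 1.9, 0.6]
width: 0.1
```

```bash
python3 -c "
from h import *
delta((-125,0,120),0); o=bot.get_obs();print(o['joints'].round(2),R.from_quat(o['tool_rot']).as_matrix()[:,2].round(2))"
```

```text
TCP [479. -56. 397.] goal [ 452. -163.  293.] clock 11.2833 F [1.2 1.9 0.6] w 0.1
shift tool [ 96.3 -60.2  99.5] turn [-0.493  0.877 -0.101]
tip now lane [  6.2  30.8 304.2]
[-1.05  0.53  1.11  2.31  1.99  0.3  -0.8 ] [ 0.62 -0.57 -0.54]
```

>>> move_arm --increments '[[[0, 0, 0], [0, 0.1, 0], 255], [[0, 0, 0], [0, 0.1, 0], 255], [[0, 0, 0], [0, 0.1, 0], 255], [[0, 0, 0], [0, 0.1, 0], 255], [[0, 0, 0], [0, 0.1, 0], 255], [[0, 0, 0], [0, 0.1, 0], 255], [[0, 0, 0], [0, 0, 0], 255]]'

```text
clock: 11.87
eef_pos: [477.4, -64.0, 397.6]
tool_rot: [0.167, 0.909, -0.267, 0.272]
wrist_force: [-0.3, -0.4, 0.6]
width: -0.1
```

```bash
python3 -c "
from h import *
delta((-125,0,120),0); o=bot.get_obs();print(o['joints'].round(2),R.from_quat(o['tool_rot']).as_matrix()[:,2].round(2))"
```

```text
TCP [477. -64. 398.] goal [ 452. -163.  293.] clock 11.8667 F [-0.3 -0.4  0.6] w -0.1
shift tool [ 65.6 -49.1 120.8] turn [-0.5    0.604 -0.183]
tip now lane [-30.7  15.1 274.9]
[-0.9   0.4   0.9   2.21  0.97  0.44  0.25] [ 0.41 -0.58 -0.71]
```

>>> move_arm --increments '[[[0, 0, 0], [-0.0625, 0.0755, -0.0229], 255], [[0, 0, 0], [-0.0625, 0.0755, -0.0229], 255], [[0, 0, 0], [-0.0625, 0.0755, -0.0229], 255], [[0, 0, 0], [-0.0625, 0.0755, -0.0229], 255], [[0, 0, 0], [-0.0625, 0.0755, -0.0229], 255], [[0, 0, 0], [-0.0625, 0.0755, -0.0229], 255], [[0, 0, 0], [-0.0625, 0.0755, -0.0229], 255], [[0, 0, 0], [-0.0625, 0.0755, -0.0229], 255], [[0, 0, 0], [0, 0, 0], 255]]'

```text
clock: 12.62
eef_pos: [477.1, -67.2, 396.6]
tool_rot: [0.09, 0.996, -0.011, 0.006]
wrist_force: [-0.9, -0.5, -0.6]
width: 0.2
```

```bash
python3 -c "
from h import *
delta((-125,0,120),0); o=bot.get_obs();print(o['joints'].round(2),R.from_quat(o['tool_rot']).as_matrix()[:,2].round(2))"
```

```text
TCP [477. -67. 397.] goal [ 452. -163.  293.] clock 12.6167 F [-0.9 -0.5 -0.6] w 0.2
shift tool [  8.9 -96.3 105.5] turn [-0.021  0.013 -0.01 ]
tip now lane [-114.3   94.7  223.7]
[-0.18  0.31  0.24  1.99 -0.07  0.84  1.48] [ 0.01 -0.02 -1.  ]
```

>>> move_arm --increments '[[[2, -15, 15], [-0.02, 0.013, -0.01], 255], [[2, -20, 22], [0, 0, 0], 255], [[2, -25, 25], [0, 0, 0], 255], [[2, -20, 25], [0, 0, 0], 255], [[1, -16, 16], [0, 0, 0], 255], [[0, 0, 0], [0, 0, 0], 255], [[0, 0, 0], [0, 0, 0], 255]]'

```text
clock: 13.2
eef_pos: [452.2, -158.4, 292.9]
tool_rot: [0.084, 0.996, -0.001, 0.001]
wrist_force: [0.3, 0.4, 0.4]
width: -0.1
```

```bash
python3 -c "
from h import *
delta((-125,0,15),0); o=bot.get_obs();print(o['joints'].round(2))
cv2.imwrite('pics/w10.png',bot.capture('wrist')[:,:,::-1]);cv2.imwrite('pics/s10.png',bot.capture('side')[:,:,::-1][120:360,240:480].repeat(2,0).repeat(2,1))
print(proj('wrist',lane2w([(-66,1,42),(-66,34,42),(-66,-32,42),(-33,1,42),(125,0,38)],LANE)).round(0))
print(((proj('side',lane2w([(-66,1,42),(-66,-40.5,19),(-125,0,15)],LANE))-[240,120])*2).round(0))"
```

```text
TCP [ 452. -158.  293.] goal [ 452. -163.  188.] clock 13.2 F [0.3 0.4 0.4] w -0.1
shift tool [ -0.4  -4.  104.9] turn [-0.002  0.001  0.002]
tip now lane [-125.3    3.9  119.9]
[ 0.06  0.47  0.2   2.08 -0.16  0.6   1.77]
[[308. 344.]
 [365. 344.]
 [252. 344.]
 [308. 393.]
 [307. 582.]]
[[207. 350.]
 [221. 385.]
 [163. 379.]]
```

View pics/w10.png

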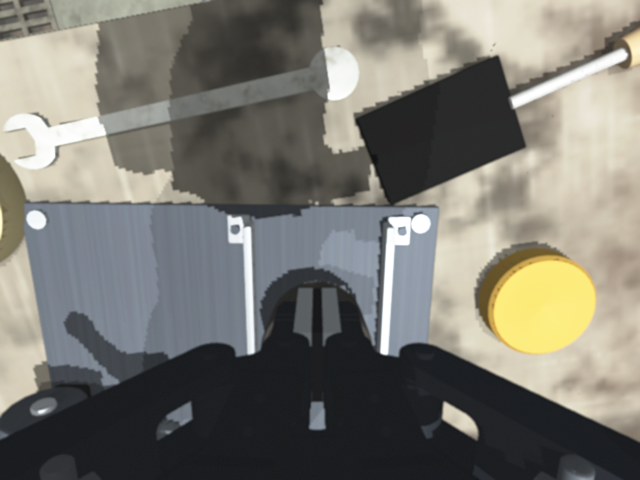

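View pics/s10.png

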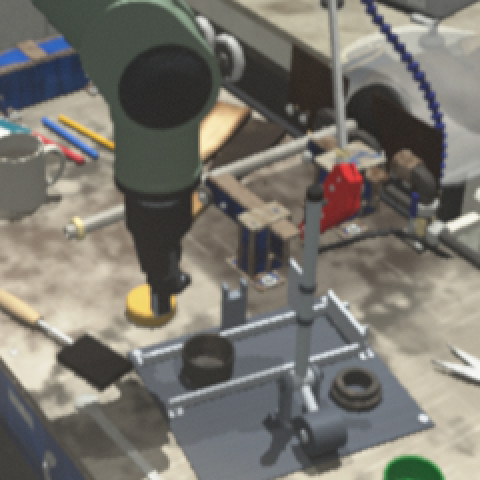

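The cup's rear rim shows at about row 283, close to the fingers, so I step back 20 mm before descending.

>>> move_arm --increments '[[[10, -2, 0], [0, 0, 0], 255], [[10, -2, 15], [0, 0, 0], 255], [[0, 0, 25], [0, 0, 0], 255], [[0, 0, 25], [0, 0, 0], 255], [[0, 0, 20], [0, 0, 0], 255], [[0, 0, 12], [0, 0, 0], 255], [[0, 0, 6], [0, 0, 0], 255], [[0, 0, 0], [0, 0, 0], 255], [[0, 0, 0], [0, 0, 0], 255]]'

```text
clock: 14.05
eef_pos: [433.3, -157.3, 191.2]
tool_rot: [0.083, 0.997, 0.002, 0.002]
wrist_force: [-1.0, -0.2, 0.4]
width: -0.1
```

```bash
python3 -c "
from h import *
delta((46,0,15),0); o=bot.get_obs();print(o['joints'].round(2))
cv2.imwrite('pics/s11.png',bot.capture('side')[:,:,::-1][180:360,240:480].repeat(3,0).repeat(3,1))"
```

```text
TCP [ 433. -157.  191.] goal [ 621. -192.  188.] clock 14.05 F [-1.  -0.2  0.4] w -0.1
shift tool [-190.4   -3.1    3.9] turn [0.004 0.003 0.006]
tip now lane [-143.8    2.7   18.2]
[ 0.13  0.65  0.11  2.17 -0.23  0.33  1.85]
```

View pics/s11.png

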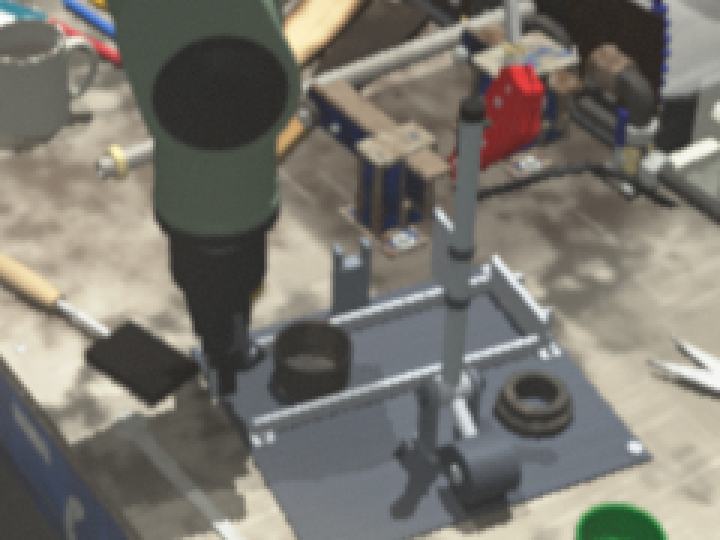

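>>> move_arm --increments '[[[-6, -1, 1], [0, 0, 0], 255], [[-8, -1, 1], [0, 0, 0], 255], [[-8, -1, 1], [0, 0, 0], 255], [[-6, 0, 1], [0, 0, 0], 255], [[-6, 0, 0], [0, 0, 0], 255], [[-6, 0, 0], [0, 0, 0], 255], [[-7, 0, 0], [0, 0, 0], 255], [[-8, 0, 0], [0, 0, 0], 255], [[-8, 0, 0], [0, 0, 0], 255], [[-8, 0, 0], [0, 0, 0], 255]]'

```text
clock: 14.93
eef_pos: [503.6, -172.3, 186.7]
tool_rot: [0.083, 0.997, 0.002, 0.002]
wrist_force: [-0.8, 1.8, -0.1]
width: -0.0
```

```bash
python3 -c "
from h import *
delta((46,0,15),0); o=bot.get_obs();print(o['joints'].round(2))
cv2.imwrite('pics/s12.png',bot.capture('side')[:,:,::-1][180:360,240:480].repeat(3,0).repeat(3,1))"
```

```text
TCP [ 504. -172.  187.] goal [ 621. -192.  188.] clock 14.9333 F [-0.8  1.8 -0.1] w -0.0
shift tool [-1.185e+02  1.000e-01 -1.000e+00] turn [0.005 0.003 0.005]
tip now lane [-72.    0.1  13.7]
[ 0.12  0.72  0.14  1.99 -0.22  0.44  1.83]
```

View pics/s12.png

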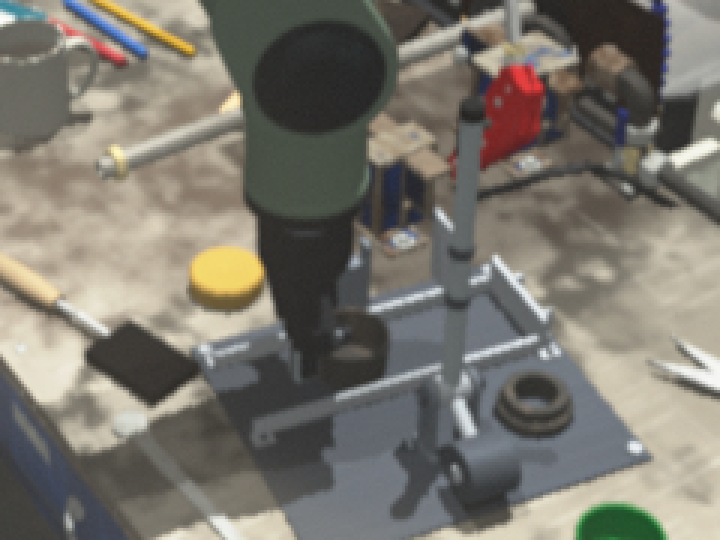

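>>> move_arm --increments '[[[-8, 0, 0], [0, 0, 0], 255], [[-8, 0, 0], [0, 0, 0], 255], [[-8, 0, 0], [0, 0, 0], 255], [[-8, 0, 0], [0, 0, 0], 255], [[-8, 0, 0], [0, 0, 0], 255], [[-8, 0, 0], [0, 0, 0], 255], [[-8, 0, 0], [0, 0, 0], 255], [[-8, 0, 0], [0, 0, 0], 255], [[-8, 0, 0], [0, 0, 0], 255]]'

```text
clock: 15.73
eef_pos: [574.5, -184.2, 186.8]
tool_rot: [0.083, 0.997, 0.002, 0.002]
wrist_force: [-0.7, 1.1, 0.6]
width: 0.0
```

```bash
python3 -c "
from h import *
delta((46,0,15),0); o=bot.get_obs();print(o['joints'].round(2))
cv2.imwrite('pics/s13.png',bot.capture('side')[:,:,::-1][180:360,240:480].repeat(3,0).repeat(3,1))"
```

```text
TCP [ 575. -184.  187.] goal [ 621. -192.  188.] clock 15.7333 F [-0.7  1.1  0.6] w 0.0
shift tool [-46.6   0.2  -1. ] turn [0.005 0.003 0.005]
tip now lane [-0.1  0.4 13.9]
[ 0.11  0.79  0.16  1.8  -0.22  0.57  1.81]
```

View pics/s13.png

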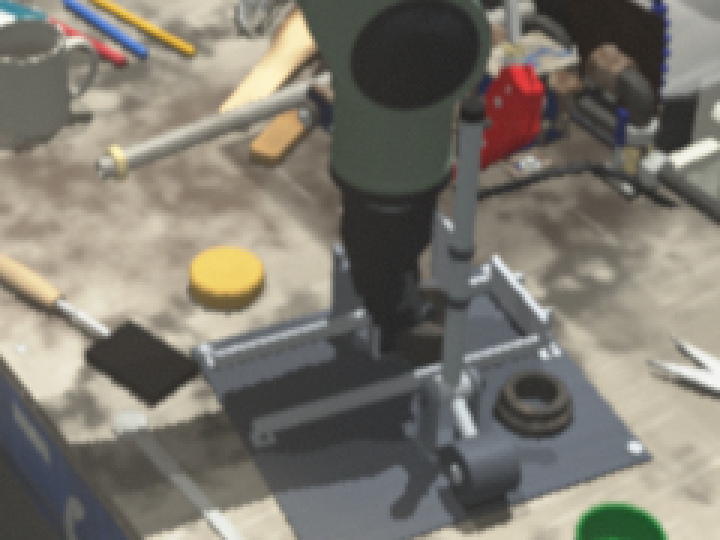

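>>> move_arm --increments '[[[-8, 0, 0], [0, 0, 0], 255], [[-8, 0, 0], [0, 0, 0], 255], [[-8, 0, 0], [0, 0, 0], 255], [[-6, 0, 0], [0, 0, 0], 255], [[-4, 0, 0], [0, 0, 0], 255], [[-3, 0, 0], [0, 0, 0], 255], [[-2, 0, 0], [0, 0, 0], 255], [[0, 0, 0], [0, 0, 0], 255]]'

```text
clock: 16.45
eef_pos: [612.5, -190.6, 187.0]
tool_rot: [0.083, 0.997, 0.002, 0.002]
wrist_force: [0.9, -0.5, -0.6]
width: 0.1
```

>>> move_arm --increments '[[[-2, 0, 0], [0, 0, 0], 255], [[-2, 0, 0], [0, 0, 0], 255], [[0, 0, 0], [0, 0, 0], 255]]'

```text
clock: 16.7
eef_pos: [616.5, -191.2, 187.1]
tool_rot: [0.083, 0.997, 0.002, 0.002]
wrist_force: [0.5, -0.1, 1.3]
width: 0.2
```

```bash
python3 -c "
from h import *
delta((46,0,15),0)
cv2.imwrite('pics/s14.png',bot.capture('side')[:,:,::-1][180:360,240:480].repeat(3,0).repeat(3,1))"
```

```text
TCP [ 616. -191.  187.] goal [ 621. -192.  188.] clock 16.7 F [ 0.5 -0.1  1.3] w 0.2
shift tool [-4.1  0.1 -0.9] turn [0.005 0.003 0.005]
tip now lane [42.4  0.7 14.1]
```

View pics/s14.png

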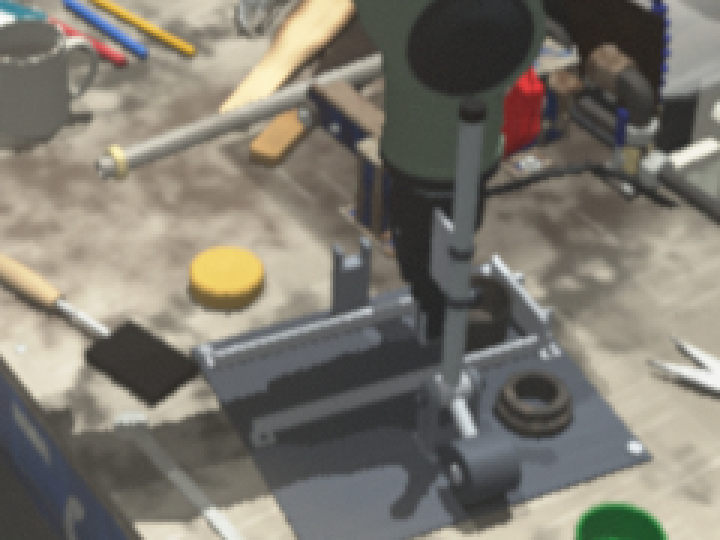

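Nothing has touched the stop yet. I go on in 2 mm steps until the force rises.

>>> move_arm --increments '[[[-2, 0, 0], [0, 0, 0], 255], [[-2, 0, 0], [0, 0, 0], 255], [[0, 0, 0], [0, 0, 0], 255]]'

```text
clock: 17.0
eef_pos: [620.5, -191.8, 187.1]
tool_rot: [0.083, 0.997, 0.002, 0.002]
wrist_force: [-0.6, 0.9, 0.6]
width: 0.3
```

>>> move_arm --increments '[[[-2, 0, 0], [0, 0, 0], 255], [[0, 0, 0], [0, 0, 0], 255], [[0, 0, 0], [0, 0, 0], 255]]'

```text
clock: 17.25
eef_pos: [622.2, -192.2, 187.0]
tool_rot: [0.083, 0.997, 0.002, 0.002]
wrist_force: [-0.1, 0.1, -0.5]
width: -0.0
```

>>> move_arm --increments '[[[-2, 0, 0], [0, 0, 0], 255], [[0, 0, 0], [0, 0, 0], 255], [[0, 0, 0], [0, 0, 0], 255]]'

```text
clock: 17.5
eef_pos: [624.2, -192.5, 187.1]
tool_rot: [0.083, 0.997, 0.002, 0.002]
wrist_force: [-0.2, 0.6, 0.1]
width: -0.2
```

>>> move_arm --increments '[[[-2, 0, 0], [0, 0, 0], 255], [[0, 0, 0], [0, 0, 0], 255], [[0, 0, 0], [0, 0, 0], 255]]'

```text
clock: 17.75
eef_pos: [625.4, -192.8, 186.8]
tool_rot: [0.083, 0.997, 0.002, 0.0]
wrist_force: [-8.3, 0.9, 4.9]
width: -0.1
```

```bash
python3 -c "
from h import *
delta((46,0,15),0)
cv2.imwrite('pics/s15.png',cv2.resize(bot.capture('side')[:,:,::-1][250:340,370:470],None,fx=6,fy=6,interpolation=2))
cv2.imwrite('pics/t15.png',cv2.resize(bot.capture('top')[:,:,::-1][180:300,320:480],None,fx=5,fy=5,interpolation=2))"
```

```text
TCP [ 625. -193.  187.] goal [ 621. -192.  188.] clock 17.75 F [-8.3  0.9  4.9] w -0.1
shift tool [ 5.   0.2 -1.2] turn [0.005 0.    0.005]
tip now lane [51.   0.6 13.8]
```

View pics/s15.png

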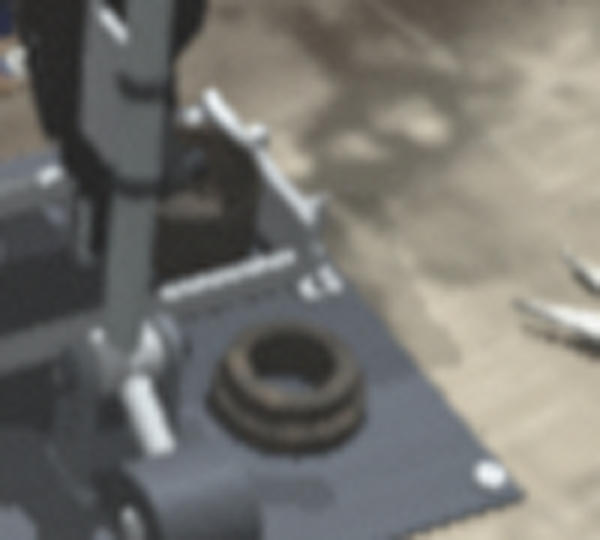

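View pics/t15.png

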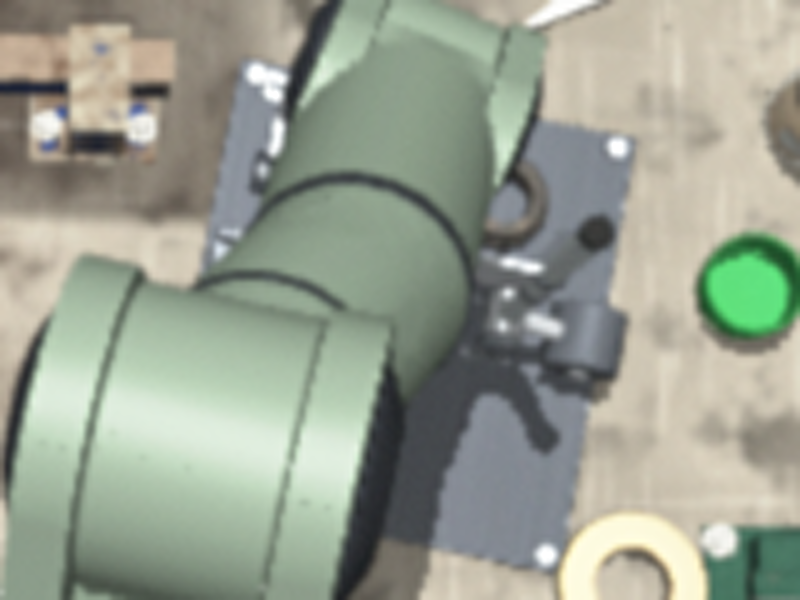

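The 8 N force shows the cup is against the stop. I back off along the lane and look.

>>> move_arm --increments '[[[2, 0, 0], [0, 0, 0], 255], [[3, 0, 0], [0, 0, 0], 255], [[8, 0, 0], [0, 0, 0], 255], [[12, 0, 0], [0, 0, 0], 255], [[15, 0, 0], [0, 0, 0], 255], [[20, 0, 0], [0, 0, 0], 255], [[20, 0, 0], [0, 0, 0], 255], [[20, 0, 0], [0, 0, 0], 255], [[15, 0, 0], [0, 0, 0], 255], [[10, 0, 0], [0, 0, 0], 255]]'

```text
clock: 18.68
eef_pos: [500.8, -171.9, 186.9]
tool_rot: [0.083, 0.997, 0.002, 0.001]
wrist_force: [0.1, -0.1, -0.4]
width: 0.0
```

```bash
python3 -c "
from h import *
delta((-125,0,15),0)
cv2.imwrite('pics/s16.png',bot.capture('side')[:,:,::-1][180:360,240:480].repeat(3,0).repeat(3,1))
print(((proj('side',lane2w([(92,0,42),(92,33,42),(92,-33,42),(125,0,42),(59,0,42)],LANE))-[240,180])*3).round(0))"
```

```text
TCP [ 501. -172.  187.] goal [ 452. -163.  188.] clock 18.6833 F [ 0.1 -0.1 -0.4] w 0.0
shift tool [49.7  1.1 -1.2] turn [0.005 0.002 0.005]
tip now lane [-75.   -0.1  13.9]
[[481. 295.]
 [463. 272.]
 [501. 318.]
 [516. 284.]
 [447. 305.]]
```

View pics/s16.png

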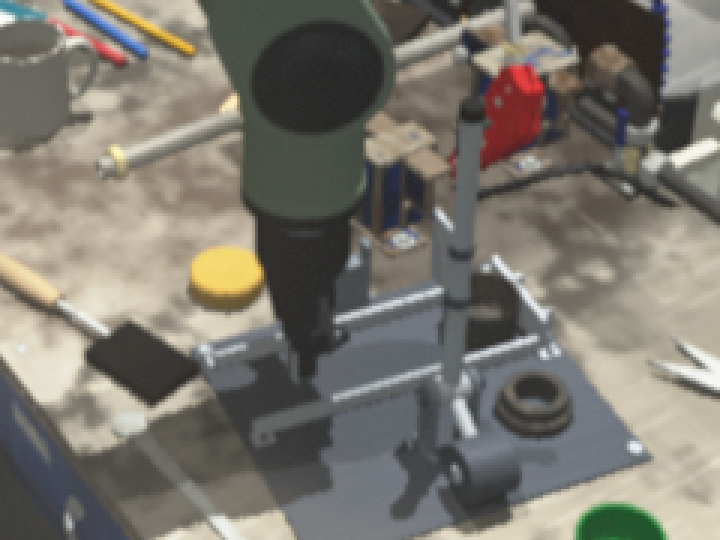

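>>> move_arm --increments '[[[20, 0, 0], [0, 0, 0], 255], [[20, 0, -10], [0, 0, 0], 255], [[10, 10, -30], [0, 0, 0], 255], [[0, 30, -35], [0, 0, 0], 255], [[0, 36, -20], [0, 0, 0], 255], [[0, 36, -15], [0, 0, 0], 255], [[0, 36, 0], [0, 0, 0], 255], [[0, 36, 0], [0, 0, 0], 255], [[0, 20, 0], [0, 0, 0], 255], [[0, 0, 0], [0, 0, 0], 255]]'

```text
clock: 19.57
eef_pos: [486.7, 38.6, 294.3]
tool_rot: [0.08, 0.997, 0.003, 0.002]
wrist_force: [-0.3, -0.1, 0.9]
width: -0.1
```

```bash
python3 -c "
from h import *
cv2.imwrite('pics/t17.png',cv2.resize(bot.capture('top')[:,:,::-1][180:300,320:480],None,fx=5,fy=5,interpolation=2))
cv2.imwrite('pics/s17.png',bot.capture('side')[:,:,::-1])
p=proj('top',lane2w([(92,0,42),(125,0,42),(59,0,42),(0,-115,333)],LANE));print(((p-[320,180])*5).round(0))"
```

```text
[[346. 144.]
 [355.  94.]
 [337. 193.]
 [601. 229.]]
```

View pics/t17.png

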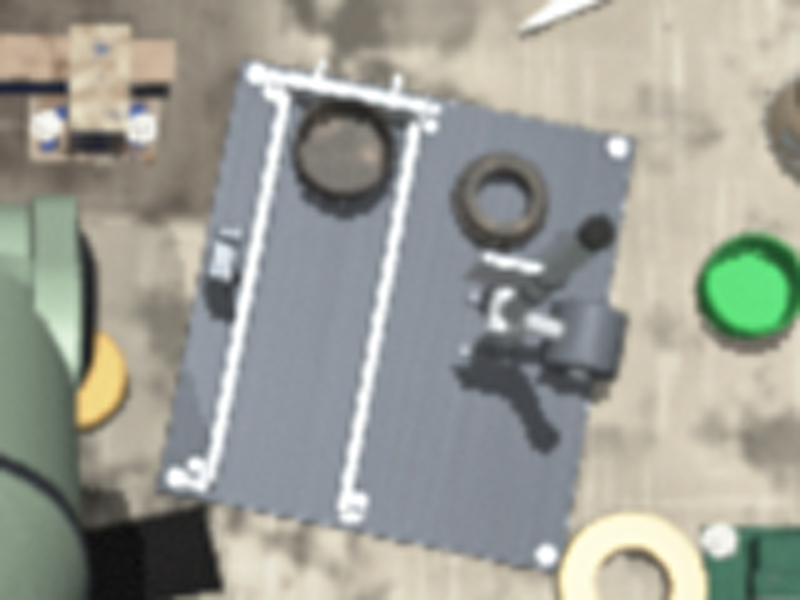

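View pics/s17.png

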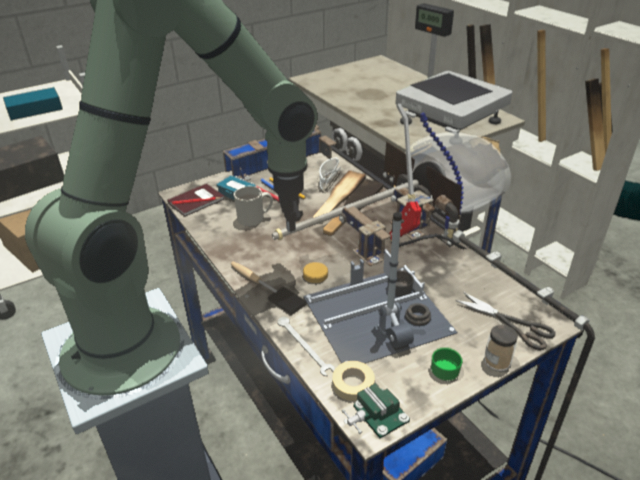

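```bash
python3 -c "
from h import *
im=bot.capture('top')[:,:,::-1][192:228,372:412]
cv2.imwrite('pics/t18.png',cv2.resize(im,None,fx=15,fy=15,interpolation=2))
f=lambda P:((proj('top',lane2w(P,LANE))-[372,192]+.5)*15).round(0)
print(f([(92,0,42),(125,0,42),(59,0,42),(92,33,42),(92,-33,42)]));print(f([(125,0,38),(125,30,38),(125,-30,38)]))
im=bot.capture('side')[:,:,::-1][255:315,375:435]
cv2.imwrite('pics/s18.png',cv2.resize(im,None,fx=10,fy=10,interpolation=2))"
```

```text
[[266. 258.]
 [293. 110.]
 [239. 408.]
 [113. 228.]
 [419. 289.]]
[[291. 114.]
 [152.  87.]
 [430. 142.]]
```

View pics/t18.png

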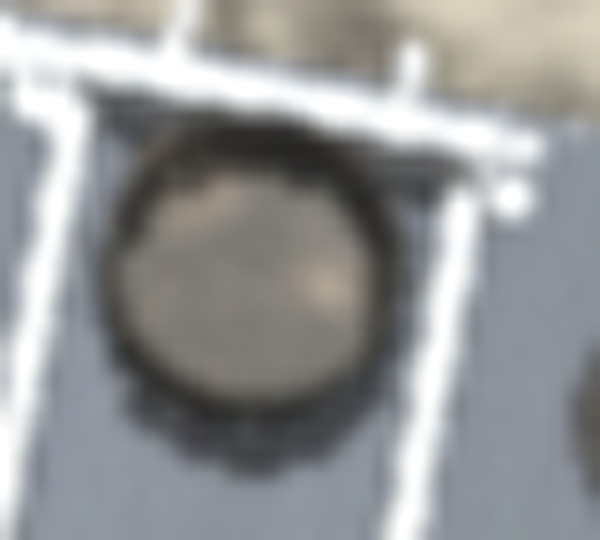

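View pics/s18.png

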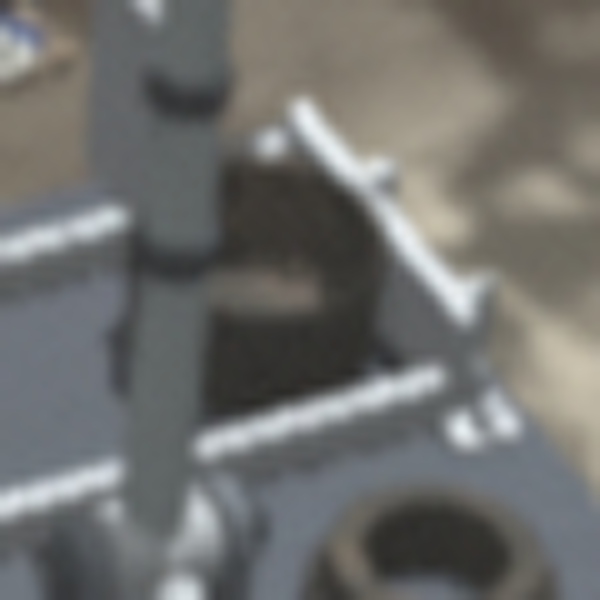

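```bash
python3 -c "
from plant import bot
print(bot.sign_off())"
```

```text
the job is handed in; nothing more can be done
None
```

The gate is standing upright by itself and the cup is resting against the end stop. I handed the job in at about 20 s of the 58 s allowed; `sign_off` reports no verdict.

**What I did:** I reached under the bar near its free end with closed fingertips and pushed it along its arc past the balance point. It swung on to its stop untouched. I then came down behind the cup and slid it along the lane floor until the wrist force rose to 8 N at the end stop, and backed the arm away.

**Last checks:**
- **Gate:** the bar top was within 2 px of the position predicted for 1.57 rad just after release. It still looks upright in the last pictures.
- **Cup:** it stands upright between the rails, its rear rim within 2 px (enlarged) of the predicted home position and its front rim meeting the stop.
- **Bystanders:** the wax, bush, spanner, tin and mug looked undisturbed in the last pictures; I did not measure their positions again.

**What disagreed:**
- Contact with the stop came about 3 mm farther on than my lane fit predicted, and one coarse top-view reading put the cup about 5 mm short of home. The closer crop showed the cup touching the stop.
- The bar briefly pressed back on the fingers with about 14 N along the lane during the lift. That went away once I stopped drifting forward.

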